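# Pack the eight-tube strip block in its transport case

## Task

Open the grey hinged transport case by the tab on its lid until the lid stands up by itself, set the long block with eight capped tubes down flat inside it without dropping it, and then close the lid fully.

Things in the scene. Friction and masses are not known exactly. Their poses are not given: they have to be found in the camera images.
- strip_center (a point): Centre (18 mm above the underside) of the long white block with a row of eight small capped tubes: block 84 x 24 x 30 mm (x long, y its 24 mm width, z up); tubes stand 7 mm higher along its middle. 40 to 85 g. Lies flat on a 3 mm grey mat; grip it across the 24 mm. A short white block (36 mm, three tubes) and a round jar on the same mat are not wanted.
- case_floor (a point): Centre of the inner floor of the fixed grey case, 5 mm above the table. z up, x from tab side to hinge side, y along the hinge. Tub outside 130 (x) x 170 (y), rim 44 mm above the table; inside 120 x 160, 39 deep. Hinge line along y at x = +65, 39.5 mm above this point. Closed lid's top 58.5 mm above the table. Block may lie anywhere and any way round inside.
- lid_tab (a point): Grip point on the lid's tab, a tongue mid-way along the lid's free edge: 24 wide (along the hinge, y), 10 thick, sticking out 42 mm. Point at mid-thickness, 30 mm out from the lid's edge. Lid closed: 160 mm from the hinge line towards the case's -x, 5 mm above it, 50 mm above the table; free beside and below. Gripped across its 24 mm, it turns between fingers that stay pointing down.
- case_lid (a joint): Lid angle in rad: 0 closed, 1.57 upright, stop at 1.8. It starts at 0 to 0.12 (shut or slightly ajar). The lid weighs 150 g; its hinge is stiff (0.15 N m of friction), so the lid stays at any angle where it is left. Moving it takes about 1 to 2 N at the tab.
Not all that is in view belongs to the job. Of the things shaped like the part that bears case_floor, the grey one is meant.

How it is judged:
By the outcome, as a careful person would: the job done as asked, in the order asked, and still so for the second after the job is handed in, with the robot touching nothing.
It also fails if it takes over 69 s, if anything falls off the work surface, if the arm or the gripper's body presses on something with over 40 N, if the wrist force passes 120 N, or if a joint passes its speed limit or range.

## Robot

A 6-joint arm with a two-finger parallel gripper is mounted at the origin on the work surface. World frame = base frame: x ahead of the robot, y to its left, z up, the work surface at z = 0. Lengths are in m, angles in rad, forces in N, time in s.
With the tool pointing down it reaches from about 0.35 to 0.975 m from the base axis. Payload 17.4 kg.
Tool frame: the origin (TCP) lies on the mounting face of the last link; the fingertips stand 173 mm ahead of it and the grasp point (between the pads) lies 155 mm ahead of it; z points along the fingers, y is the direction in which the jaws open and shut (so a half turn about z gives the same grasp; the last joint's range is limited). The gripper opens to 85 mm and grips with 20 to 120 N. Pads are 22 mm wide; open, the fingers measure 114 mm over their backs; the gripper's body (76 mm by 85 mm) begins 54 mm behind the grasp point. The pads swing forward as they close: fully open they stand 13 mm farther back than shut.
Start: joints at [-1.363, 0.116, 1.442, -0, 1.584, -0.038], TCP at [0.164, -0.655, 0.405] pointing down, gripper open.
Joint ranges: [-2.83, 2.83], [-0.83, 2.19], [0.07, 2.5], [-1.14, 4.28], [0.01, 3], [-2.97, 2.97]. Speed limits (rad/s): [1.89, 1.89, 2.22, 3.14, 3.14, 3.14].

## Interface

Orientations are given as a unit quaternion [x, y, z, w].
In Python, from station import manip gives the robot as it stands. The module is installed in compiled form; this text tells all that it offers.
- The arm moves only by the tool step_arm, never from a script. Its argument "series" is a list that holds one entry, the list of rows, each a list of 7 numbers: the turn, a rotation vector about the tool's x, y, z scaled (see below), then the shift along the tool's x, y, z scaled (see below), then the opening, from 0 (shut) to 1 (fully open). A call has exactly 8 rows; each row is the pose to reach, as a shift and turn from the pose commanded when the call began, along the tool's axes at that moment; what a row does not reach only later rows make up. The controller multiplies each number of a shift by 0.6 m and each number of a turn by 90 degrees. A row lasts 1/12 s, in which the tool goes at most 41.7 mm and 7.16 degrees, less where a joint would pass 70% of its speed; a pose out of reach is approached as far as the arm can. A call with a number of a shift or a turn outside -1 to 1 is refused whole. A call with a gripper value outside its range is refused whole. The fingers move at their own pace and stop on an object; "newtons" is the grip in N (left out, the last holds). Time passes only in rows, so rows that repeat a pose let the fingers close, or fill a call up. It gives the time, the measured TCP pose, the force and the opening at its end, in the units of the state.
- manip.state(): the state, without advancing time (a new reading comes with each control period).
- manip.camera(name): name is "side" or "top" or "wrist"; returns a dict with "color" (480x640x3 uint8, red, green, blue), "range_z" (480x640 float32, m along the optical axis (not along the pixel's ray), 0 where there is no reading), "fx", "fy", "cx", "cy" (pixels), "dist" ([k1, k2, p1, p2, k3] as OpenCV has them; the pictures are not rectified), "world_to_cam" (4x4, takes a point from world to camera coordinates). Camera axes: x right, y up, looking along -z (the intrinsics and any distortion apply to the point x, -y, -z); pixel columns grow to the right and rows downward; lengths in m; the calibration is good to about 2 mm. A picture is of the moment at which its call begins.
- manip.hand_in(): hands the job in, once; it reports no verdict.
The state is a dict: "time_s": time; "qpos": joint angles; "joint_vel": joint speeds; "joint_efforts": joint torques, N m; "eef_pos": TCP position; "ee_rot": TCP orientation; "force": force on the tool from outside, world axes, zero at the start; "ft_torque": the same for the moment, N m; "width": finger opening in m.
Only numpy, scipy, OpenCV 4.12 (cv2) and the standard library are available. Lean on these libraries where they do the work, as an engineer would, in place of code of your own. Each camera call takes 0.05 s, during which the arm holds its last target.

## Working session

There is one attempt and no reset: what is moved stays moved. The work goes in short steps, Python scripts to look and compute and a tool call to move; the robot and the scene stay as the last step left them, time stands still between calls to the robot, and variables do not carry over. Pictures are saved under pics/ and viewed, and the job is handed in when it is done.

Besides the shell and the picture viewer there is one more tool, called after ">>>" as a command line: name --argument value ..., lists and objects as JSON in quotes. step_arm: Moves the arm, as the interface text tells. Its arguments: {"type":"object","properties":{"series":{"type":"array","items":{"type":"array","items":{"type":"array","items":{"type":"number"}}}},"newtons":{"type":"number"}},"required":["series"]}

```bash
mkdir -p pics; cat > h.py <<'E'
import numpy as np, cv2
from station import manip
def snap(name,fn):
    c=manip.camera(name); cv2.imwrite('pics/'+fn+'.png',c['color'][:,:,::-1]); np.save('pics/'+fn+'.npy',c,allow_pickle=True); return c
def load(fn): return np.load('pics/'+fn+'.npy',allow_pickle=True).item()
def px2w(c,uv,z=None):
    uv=np.array(uv,float).reshape(-1,1,2)
    K=np.array([[c['fx'],0,c['cx']],[0,c['fy'],c['cy']],[0,0,1]])
    n=cv2.undistortPoints(uv,K,np.array(c['dist'])).reshape(-1,2)
    M=np.linalg.inv(c['world_to_cam']); out=[]
    for (u,v),(a,b) in zip(uv.reshape(-1,2),n):
        d=np.array([a,-b,-1.0]); dw=M[:3,:3]@d; o=M[:3,3]
        if z is None: t=c['range_z'][int(round(v)),int(round(u))]
        else: t=(z-o[2])/dw[2]
        out.append(o+t*dw)
    return np.array(out)
def cloud(c):
    v,u=np.mgrid[0:480,0:640]; K=np.array([[c['fx'],0,c['cx']],[0,c['fy'],c['cy']],[0,0,1]])
    n=cv2.undistortPoints(np.stack([u,v],-1).reshape(-1,1,2).astype(float),K,np.array(c['dist'])).reshape(-1,2)
    r=c['range_z'].reshape(-1); p=np.c_[n[:,0]*r,-n[:,1]*r,-r]
    M=np.linalg.inv(c['world_to_cam']); P=p@M[:3,:3].T+M[:3,3]; P[r==0]=np.nan
    return P.reshape(480,640,3)
def crop(fn,u0,v0,u1,v1,out,s=4):
    im=cv2.imread('pics/'+fn+'.png')[v0:v1,u0:u1]; cv2.imwrite('pics/'+out+'.png',cv2.resize(im,None,fx=s,fy=s,interpolation=cv2.INTER_CUBIC))
E
python3 - <<'E'
from h import *
snap('top','top0'); snap('side','side0')
s=manip.state(); print({k:np.round(v,4) for k,v in s.items()})
E
```

```text
{'time_s': np.float64(0.1), 'qpos': array([-1.3628,  0.1164,  1.4422, -0.    ,  1.584 , -0.0378]), 'joint_vel': array([ 0.0001, -0.0013, -0.0028,  0.0009,  0.0019, -0.0004]), 'joint_efforts': array([ 3.30000e-03, -7.33661e+01, -6.33789e+01,  1.00000e-04,
        5.20000e-03,  0.00000e+00]), 'eef_pos': array([ 0.1642, -0.6547,  0.4041]), 'ee_rot': array([ 9.925e-01,  1.226e-01, -0.000e+00, -5.000e-04]), 'force': array([ 0.0429,  1.2263, -1.2078]), 'ft_torque': array([-0.0052, -0.0186, -0.0104]), 'width': np.float64(0.0855)}
```

View pics/top0.png

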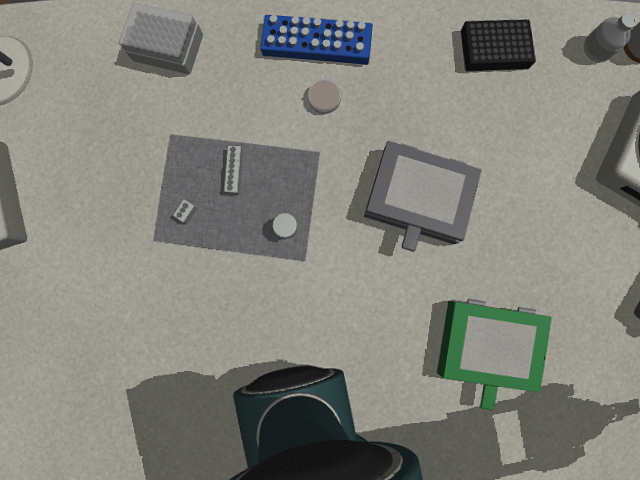

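View pics/side0.png

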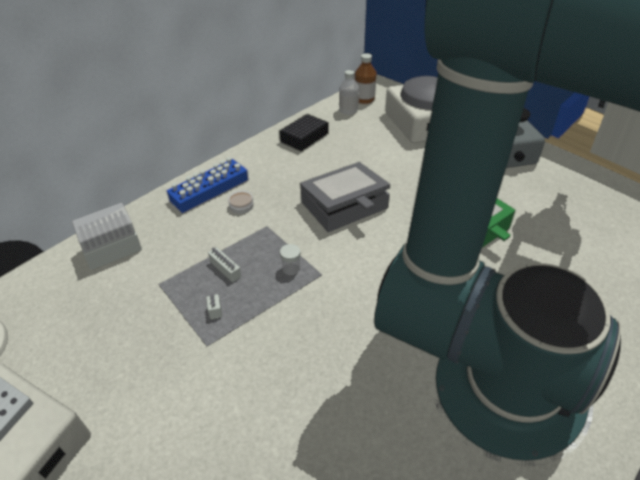

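The top view shows two cases, a grey one at about (423,192) with its tab at (411,238) and a green one at (495,345). The grey one is meant. There are two white blocks on the mat: the long one with a row of tubes at (232,169), which is wanted, and the short one at (182,211). I'll confirm both choices in enlarged crops and measure.

```bash
python3 - <<'E'
from h import *
crop('top0',200,130,270,205,'c_strip',8); crop('top0',345,130,495,260,'c_case',5)
c=load('top0'); P=cloud(c); print(c['range_z'][::120,::160])
print('table',P[300,350],'mat',P[220,230])
for u,v in [(411,238),(423,192),(375,215),(470,185),(232,169)]: print(u,v,P[v,u].round(4))
E
```

```text
[[1.5681512  1.060555   1.050492   1.0433824 ]
 [1.0455275  1.0331818  1.0278956  1.017801  ]
 [0.9466145  1.0104591  1.0083061  0.9992606 ]
 [1.0016607  0.99312353 0.985325   0.9264628 ]]
table [ 0.35820947 -0.04986371 -0.00234919] mat [0.49953142 0.16716358 0.00091695]
411 238 [ 0.4633 -0.1476  0.0745]
423 192 [ 0.5419 -0.1696  0.0666]
375 215 [ 0.505  -0.0903  0.0436]
470 185 [ 0.5556 -0.2514  0.0621]
232 169 [0.5853 0.1592 0.0391]
```

View pics/c_strip.png

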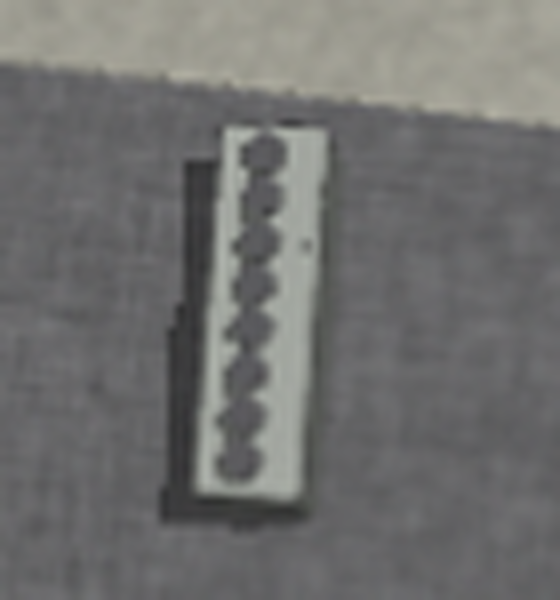

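View pics/c_case.png

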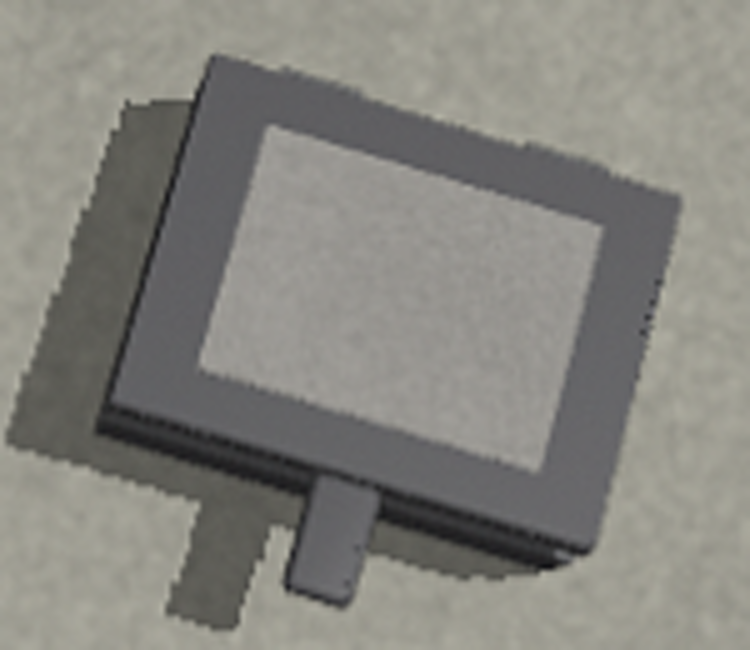

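```bash
python3 - <<'E'
from h import *
c=load('top0'); P=cloud(c)
m=np.zeros((480,640),np.uint8); q=np.array([[391,146],[477,172],[461,234],[372,208]]); cv2.fillConvexPoly(m,q,1)
X=P[m>0]; X=X[~np.isnan(X).any(1)]
ce=X.mean(0); n=np.linalg.svd(X-ce,full_matrices=False)[2][2]; n*=np.sign(n[2])
print('lid c',ce,'n',n,'tilt',np.arccos(n[2]), 'resid',np.std((X-ce)@n), 'dir',np.degrees(np.arctan2(n[1],n[0])))
uv=[(388,141.4),(481.4,170),(463.4,240),(367.6,211)]
o=np.linalg.inv(c['world_to_cam'])[:3,3]
pts=[]
for w in px2w(c,uv,z=0.0):
    d=w-o; t=((ce-o)@n)/(d@n); pts.append(o+t*d)
pts=np.array(pts); print(pts.round(4))
for i in range(4): 
    d=pts[(i+1)%4]-pts[i]; print(np.linalg.norm(d), np.degrees(np.arctan2(d[1],d[0])))
tab=[(200+209.5,0)]
# tab corners (crop px/5+offset)
tu=np.array([(318,482),(380,497),(350,606),(287,585)])/5+[345,130]
tp=[]
for w in px2w(c,tu,z=0.0):
    d=w-o; t=((ce-n*0.004-o)@n)/(d@n); tp.append(o+t*d)
print('tab',np.array(tp).round(4))
# strip: block top z .033, corners
su=np.array([(222,128),(328,128),(300,497),(196,492)])/8+[200,130]
sp=px2w(c,su,z=0.033); print(sp.round(4), sp.mean(0))
for i in range(4):
    d=sp[(i+1)%4]-sp[i]; print(np.linalg.norm(d), np.degrees(np.arctan2(d[1],d[0])))
tb=np.array([(263,155),(238,463)])/8+[200,130]; tt=px2w(c,tb,z=0.040); print('tubes',tt, tt.mean(0), np.degrees(np.arctan2(*(tt[0]-tt[1])[[1,0]])))
r=P[300:340,250:400].reshape(-1,3); print('table z',np.nanmedian(r[:,2]))
S=P[145:195,220:245]; print('strip hist',np.nanpercentile(S[...,2],[10,50,90]))
E
```

```text
lid c [ 0.54550322 -0.17355445  0.06612885] n [ 0.10485155 -0.03081766  0.99401027] tilt 0.10950539394063072 resid 0.0016354157848296098 dir -16.37895998138814
[[ 0.6306 -0.1118  0.0591]
 [ 0.5825 -0.2727  0.0591]
 [ 0.4607 -0.2357  0.0731]
 [ 0.508  -0.0756  0.0731]]
0.16792054803514034 -106.63242237479577
0.12809818360591813 163.10393878907178
0.16696446611237287 73.5400007374914
0.12860291106318414 -16.466169711019713
tab [[ 0.4831 -0.1444  0.0696]
 [ 0.4783 -0.1652  0.0695]
 [ 0.4415 -0.1542  0.0737]
 [ 0.4483 -0.1333  0.0736]]
[[0.6282 0.1691 0.033 ]
 [0.6281 0.1453 0.033 ]
 [0.5452 0.1494 0.033 ]
 [0.5463 0.1725 0.033 ]] [0.58696123 0.15907464 0.033     ]
0.02375161760180308 -90.20242684926065
0.08295065570112153 177.18254212935727
0.023139232871473833 87.36518937989838
0.08194285784254898 -2.406477261184486
tubes [[0.62031882 0.15846331 0.04      ]
 [0.55158948 0.16209017 0.04      ]] [0.58595415 0.16027674 0.04      ] -3.0207090206498206
table z -0.00036955462065801914
strip hist [0.00154229 0.02920625 0.03843245]
```

```bash
cat >> h.py <<'E'
from scipy.spatial.transform import Rotation as R
YAW=np.radians(-16.5); XD=np.array([np.cos(YAW),np.sin(YAW),0]); YD=np.array([-np.sin(YAW),np.cos(YAW),0])
HINGE=np.array([0.606,-0.1919,0.0445])
def tabpos(a): return HINGE+XD*(-.160*np.cos(a)+.005*np.sin(a))+np.array([0,0,1])*(.160*np.sin(a)+.005*np.cos(a))
def jawR(deg):
    y=np.array([np.cos(np.radians(deg)),np.sin(np.radians(deg)),0]); z=np.array([0,0,-1.]); return R.from_matrix(np.c_[np.cross(y,z),y,z])
def plan(tgts,jaw,pos=None,rot=None):
    """tgts: grasp-point world positions"""
    s=manip.state(); p0=s['eef_pos'] if pos is None else pos; r0=R.from_quat(s['ee_rot']) if rot is None else rot
    for t in np.atleast_2d(tgts):
        p=np.array(t)+[0,0,.155]; r=jawR(jaw)
        tv=(r0.inv()*r).as_rotvec()/(np.pi/2); sh=r0.inv().apply(p-p0)/.6
        print(np.round(tv,3).tolist(),np.round(sh,4).tolist(),'mm',round(np.linalg.norm(p-p0)*1e3),'deg',round(np.linalg.norm(tv)*90,1))
def st():
    s=manip.state(); a=R.from_quat(s['ee_rot']).as_matrix(); print('t',round(s['time_s'],2),'grasp',(s['eef_pos']+.155*a[:,2]).round(4),'jaw',round(np.degrees(np.arctan2(a[1,1],a[0,1])),2),'zax',a[:,2].round(3),'F',s['force'].round(1),'w',round(s['width'],4),'q',s['qpos'].round(2))
E
python3 - <<'E'
from h import *
st(); print(tabpos(.11))
t=tabpos(.11); plan([[t[0],t[1],.17]],-106.5)
E
```

```text
t 0.1 grasp [ 0.1642 -0.6546  0.2491] jaw -75.92 zax [-0.     0.001 -1.   ] F [ 0.   1.2 -1.2] w 0.0855 q [-1.36  0.12  1.44 -0.    1.58 -0.04]
[ 0.45404233 -0.14688809  0.06703431]
[-0.001, 0.0, 0.34] [0.6745, -0.7033, 0.1325] mm 590 deg 30.6
```

>>> step_arm --series '[[[0,0,0.04,0.06,-0.063,0.012,1],[0,0,0.08,0.12,-0.125,0.024,1],[0,0,0.12,0.17,-0.18,0.034,1],[0,0,0.16,0.22,-0.23,0.044,1],[0,0,0.2,0.27,-0.28,0.054,1],[0,0,0.24,0.32,-0.33,0.064,1],[0,0,0.28,0.37,-0.38,0.074,1],[0,0,0.3,0.4,-0.41,0.08,1]]]'

```text
time_s: 0.77
eef_pos: [0.3306, -0.3675, 0.3581]
ee_rot: [0.993, -0.115, 0.0, -0.0]
force: [1.4, -1.6, -0.5]
width: 0.0851
```

```bash
python3 - <<'E'
from h import *
st()
t=tabpos(.11); plan([[t[0],t[1],.16]],-106.5)
E
```

```text
t 0.77 grasp [ 0.3306 -0.3675  0.2031] jaw -103.15 zax [ 0.  0. -1.] F [ 1.4 -1.6 -0.5] w 0.0851 q [-0.89 -0.27  1.88  0.    1.53  0.91]
[-0.0, 0.0, 0.037] [0.1167, -0.4048, 0.0719] mm 256 deg 3.3
```

>>> step_arm --series '[[[0,0,0.01,0.02,-0.067,0.012,1],[0,0,0.02,0.04,-0.134,0.024,1],[0,0,0.03,0.06,-0.2,0.036,1],[0,0,0.037,0.08,-0.265,0.048,1],[0,0,0.037,0.1,-0.33,0.06,1],[0,0,0.037,0.11,-0.38,0.07,1],[0,0,0.037,0.1167,-0.4048,0.0719,1],[0,0,0.037,0.1167,-0.4048,0.0719,1]]]'

```text
time_s: 1.43
eef_pos: [0.4536, -0.1457, 0.3147]
ee_rot: [0.99, -0.14, -0.001, -0.0]
force: [0.1, -0.1, 0.6]
width: 0.0855
```

```bash
python3 - <<'E'
from h import *
snap('wrist','w1'); st()
E
```

```text
t 1.48 grasp [ 0.453 -0.147  0.16 ] jaw -106.09 zax [-0.001  0.    -1.   ] F [-0.8 -0.2 -0.2] w 0.0852 q [-0.37 -0.29  1.97  0.    1.47  1.48]
```

View pics/w1.png

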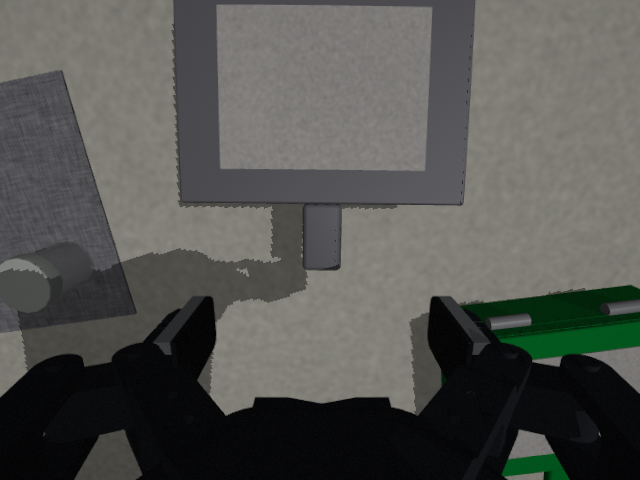

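The wrist view shows the grey lid with its tab between pixels (303,205) and (340,269), centred between the fingers at about (215,428). I'll check this against the wrist calibration.

```bash
python3 - <<'E'
from h import *
c=load('w1'); P=cloud(c)
print(P[212:266:10,322].round(4))
w=px2w(c,[(304,268),(340,269)],z=.072); print('tab end',w)
w2=px2w(c,[(180,203),(463,205)],z=.073); print('lid edge',w2,'ang',np.degrees(np.arctan2(*(w2[0]-w2[1])[[1,0]])))
e=w.mean(0)
for q in (e,w2.mean(0)): print('case xy',(q-HINGE)@XD,(q-HINGE)@YD)
X=P[np.ix_(range(10,195,5),range(185,455,5))].reshape(-1,3); ce=X.mean(0); n=np.linalg.svd(X-ce)[2][2]; n*=np.sign(n[2]); print('tilt',np.arccos(n[2]),np.degrees(np.arctan2(n[1],n[0])))
plan([tabpos(.11)+[0,0,.0]],-106.5)
E
```

```text
[[ 0.4787 -0.1544  0.0692]
 [ 0.4726 -0.1526  0.0686]
 [ 0.4669 -0.151   0.0699]
 [ 0.461  -0.1493  0.0705]
 [ 0.4548 -0.1475  0.0707]
 [ 0.4492 -0.1459  0.0726]]
tab end [[ 0.44829065 -0.13394305  0.072     ]
 [ 0.44143925 -0.15536146  0.072     ]]
lid edge [[ 0.50804164 -0.07496607  0.073     ]
 [ 0.46034293 -0.23646247  0.073     ]] ang 73.54524868164361
case xy -0.16791854883047092 -0.0004627588965893209
case xy -0.12706894361348864 0.000100330081929275Traceback (most recent call last):
  File "<stdin>", line 8, in <module>
    u, s, vh = gufunc(a, signature=signature)
               ~~~~~~^^^^^^^^^^^^^^^^^^^^^^^^
    raise LinAlgError("SVD did not converge")
numpy.linalg.LinAlgError: SVD did not converge
```

```bash
sed -i 's/^HINGE=.*/HINGE=np.array([0.606,-0.1919,0.0445])+0.0015*XD/' h.py; python3 - <<'E'
from h import *
plan([tabpos(.105)],-106.5)
E
```

```text
[-0.0, 0.001, 0.005] [0.0038, -0.0006, 0.1563] mm 94 deg 0.4
```

>>> step_arm --series '[[[0,0,0.005,0.004,0,0.03,1],[0,0,0.005,0.004,0,0.06,0.8],[0,0,0.005,0.004,0,0.09,0.7],[0,0,0.005,0.004,0,0.12,0.6],[0,0,0.005,0.004,0,0.145,0.6],[0,0,0.005,0.004,0,0.156,0.5],[0,0,0.005,0.004,0,0.156,0.5],[0,0,0.005,0.004,0,0.156,0.4]]]' --newtons 25

```text
time_s: 2.15
eef_pos: [0.455, -0.1495, 0.2224]
ee_rot: [0.989, -0.146, 0.0, 0.0]
force: [0.2, -0.8, 0.5]
width: 0.0347
```

>>> step_arm --series '[[[0,0,0,0,0,0,0.2],[0,0,0,0,0,0,0],[0,0,0,0,0,0,0],[0,0,0,0,0,0,0],[0,0,0,0,0,0,0],[0,0,0,0,0,0,0],[0,0,0,0,0,0,0],[0,0,0,0,0,0,0]]]' --newtons 25

```text
time_s: 2.82
eef_pos: [0.4556, -0.1476, 0.2229]
ee_rot: [0.989, -0.145, 0.001, -0.003]
force: [6.3, 25.0, 0.3]
width: 0.0231
```

```bash
python3 - <<'E'
from h import *
st(); snap('wrist','w2')
for a in np.linspace(.105,1.62,33)[1:]: 
    s=manip.state(); d=tabpos(a)-tabpos(.105); r0=R.from_quat(s['ee_rot']); print(round(a,2),(r0.inv().apply(d)/.6).round(3).tolist())
E
```

```text
t 2.82 grasp [ 0.4559 -0.1468  0.0679] jaw -106.67 zax [ 0.002  0.005 -1.   ] F [ 6.3 25.   0.3] w 0.0231 q [-0.37 -0.21  2.06  0.01  1.29  1.49]
0.15 [0.002, -0.0, -0.012]
0.2 [0.005, -0.0, -0.025]
0.25 [0.008, -0.0, -0.037]
0.29 [0.012, -0.0, -0.049]
0.34 [0.016, -0.0, -0.061]
0.39 [0.021, -0.0, -0.073]
0.44 [0.026, -0.001, -0.084]
0.48 [0.032, -0.001, -0.095]
0.53 [0.039, -0.001, -0.106]
0.58 [0.046, -0.001, -0.116]
0.63 [0.053, -0.001, -0.127]
0.67 [0.061, -0.001, -0.136]
0.72 [0.07, -0.001, -0.146]
0.77 [0.078, -0.001, -0.155]
0.82 [0.088, -0.001, -0.163]
0.86 [0.097, -0.001, -0.172]
0.91 [0.107, -0.001, -0.179]
0.96 [0.118, -0.001, -0.186]
1.0 [0.128, -0.001, -0.193]
1.05 [0.139, -0.001, -0.199]
1.1 [0.151, -0.002, -0.205]
1.15 [0.162, -0.002, -0.21]
1.19 [0.174, -0.002, -0.215]
1.24 [0.186, -0.002, -0.219]
1.29 [0.198, -0.002, -0.222]
1.34 [0.211, -0.002, -0.225]
1.38 [0.223, -0.002, -0.227]
1.43 [0.236, -0.002, -0.229]
1.48 [0.248, -0.002, -0.23]
1.53 [0.261, -0.002, -0.23]
1.57 [0.273, -0.002, -0.23]
1.62 [0.286, -0.002, -0.229]
```

View pics/w2.png

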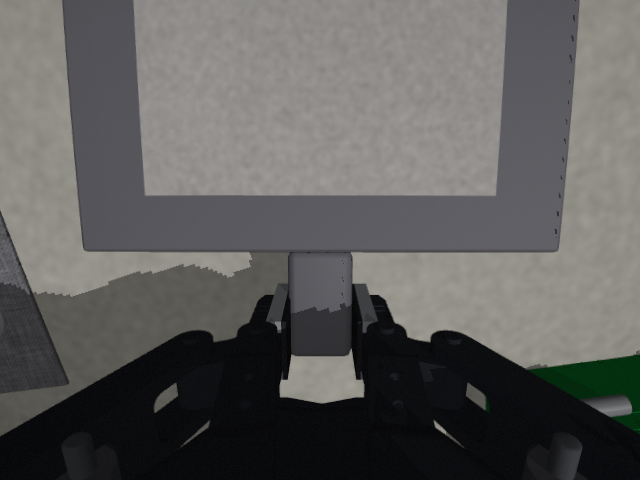

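The tab (290–352, 252–355) is gripped, with the opening at 23 mm. A 25 N side load shows the tool is about 2 mm off centre, so I'll ease that out while starting the lift.

>>> step_arm --series '[[[0,0,0,0,-0.002,0,0],[0,0,0,0,-0.004,0,0],[0,0,0,0.001,-0.004,-0.006,0],[0,0,0,0.002,-0.004,-0.012,0],[0,0,0,0.005,-0.004,-0.025,0],[0,0,0,0.008,-0.004,-0.037,0],[0,0,0,0.012,-0.004,-0.049,0],[0,0,0,0.016,-0.004,-0.061,0]]]'

```text
time_s: 3.53
eef_pos: [0.4652, -0.1493, 0.2597]
ee_rot: [0.989, -0.145, 0.001, -0.001]
force: [6.5, 5.3, -5.8]
width: 0.0236
```

```bash
python3 - <<'E'
from h import *
st();  print(tabpos(.34)); print(manip.state()['ft_torque'])
E
```

```text
t 3.53 grasp [ 0.4654 -0.1492  0.1047] jaw -106.69 zax [ 0.001  0.001 -1.   ] F [ 6.5  5.3 -5.8] w 0.0236 q [-0.36 -0.22  2.01  0.    1.36  1.5 ]
[ 0.46440792 -0.14995851  0.10257171]
[ 0.93558291 -0.78471965  0.00706899]
```

>>> step_arm --series '[[[0,0,0,0.006,0,-0.012,0],[0,0,0,0.011,0,-0.023,0],[0,0,0,0.017,0,-0.034,0],[0,0,0,0.024,0,-0.045,0],[0,0,0,0.031,0,-0.055,0],[0,0,0,0.038,0,-0.066,0],[0,0,0,0.046,0,-0.075,0],[0,0,0,0.055,0,-0.085,0]]]'

```text
time_s: 4.2
eef_pos: [0.4967, -0.1587, 0.3103]
ee_rot: [0.989, -0.145, 0.0, -0.001]
force: [1.9, 7.5, -5.2]
width: 0.0233
```

>>> step_arm --series '[[[0,0,0,0.008,0,-0.009,0],[0,0,0,0.018,0,-0.017,0],[0,0,0,0.027,0,-0.026,0],[0,0,0,0.037,0,-0.033,0],[0,0,0,0.048,0,-0.04,0],[0,0,0,0.058,0,-0.047,0],[0,0,0,0.069,0,-0.053,0],[0,0,0,0.081,0,-0.059,0]]]'

```text
time_s: 4.87
eef_pos: [0.5433, -0.1726, 0.3456]
ee_rot: [0.989, -0.145, -0.0, -0.001]
force: [1.3, 6.5, -5.8]
width: 0.0237
```

```bash
python3 - <<'E'
from h import *
st();  print(tabpos(1.1));
E
```

```text
t 4.87 grasp [ 0.5432 -0.1724  0.1906] jaw -106.68 zax [-0.     0.001 -1.   ] F [ 1.3  6.5 -5.8] w 0.0237 q [-0.35 -0.09  1.75  0.    1.49  1.51]
[ 0.54212406 -0.17297908  0.18936116]
```

Tracking is good. I'll continue from 1.1 to about 1.65 rad.

>>> step_arm --series '[[[0,0,0,0.011,0,-0.005,0],[0,0,0,0.023,0,-0.01,0],[0,0,0,0.035,0,-0.014,0],[0,0,0,0.047,0,-0.017,0],[0,0,0,0.06,0,-0.02,0],[0,0,0,0.072,0,-0.022,0],[0,0,0,0.085,0,-0.024,0],[0,0,0,0.097,0,-0.025,0]]]'

```text
time_s: 5.53
eef_pos: [0.5991, -0.1894, 0.3608]
ee_rot: [0.989, -0.145, -0.0, -0.001]
force: [-0.8, 7.0, -2.7]
width: 0.0234
```

>>> step_arm --series '[[[0,0,0,0.013,0,0,0],[0,0,0,0.025,0,0,0],[0,0,0,0.038,0,0.001,0],[0,0,0,0.045,0,0.002,0],[0,0,0,0.045,0,0.002,0],[0,0,0,0.045,0,0.002,0],[0,0,0,0.045,0,0.002,0],[0,0,0,0.045,0,0.002,0]]]'

```text
time_s: 6.2
eef_pos: [0.6248, -0.1971, 0.3601]
ee_rot: [0.989, -0.145, 0.001, -0.001]
force: [2.7, 7.7, 0.5]
width: 0.023
```

```bash
python3 - <<'E'
from h import *
st();  print(tabpos(1.64)); snap('side','s1')
E
```

```text
t 6.2 grasp [ 0.6251 -0.1969  0.2051] jaw -106.68 zax [ 0.002  0.001 -1.   ] F [2.7 7.7 0.5] w 0.023 q [-0.34  0.09  1.54  0.    1.51  1.52]
[ 0.622829   -0.19688498  0.20377128]
```

View pics/s1.png

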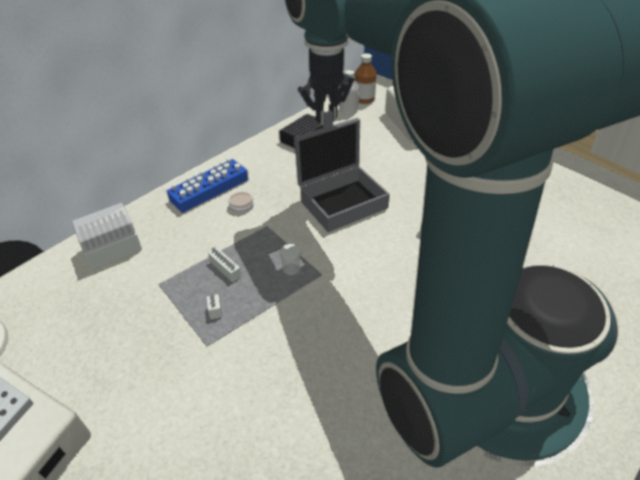

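The lid stands upright at (328,152), still held. I'll release it and rise straight up.

>>> step_arm --series '[[[0,0,0,0,0,0,0.3],[0,0,0,0,0,0,0.6],[0,0,0,0,0,0,0.7],[0,0,0,0,0,0,0.7],[0,0,0,0,0,-0.02,0.7],[0,0,0,0,0,-0.05,0.7],[0,0,0,0,0,-0.09,0.7],[0,0,0,0,0,-0.13,0.7]]]'

```text
time_s: 6.92
eef_pos: [0.6245, -0.1974, 0.4383]
ee_rot: [0.989, -0.145, -0.0, 0.0]
force: [0.7, -1.2, 0.5]
width: 0.0597
```

```bash
python3 - <<'E'
from h import *
st(); snap('side','s2'); crop('s2',270,80,420,240,'s2c',4)
plan([[.586,.160,.12],[.586,.160,.021]],-92.8)
E
```

```text
t 6.92 grasp [ 0.6245 -0.1974  0.2833] jaw -106.7 zax [-0.  0. -1.] F [ 0.7 -1.2  0.5] w 0.0597 q [-0.35  0.07  1.44 -0.    1.63  1.52]
[0.001, -0.004, -0.154] [-0.2342, -0.5521, 0.2805] mm 397 deg 13.9
[0.001, -0.004, -0.154] [-0.2352, -0.5522, 0.4455] mm 448 deg 13.9
```

View pics/s2c.png

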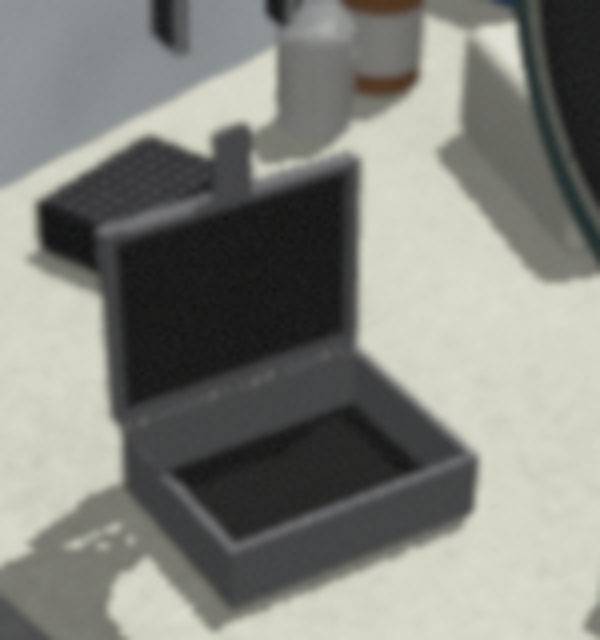

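The lid stands by itself with its tab at about (232,160) in the crop, and the tub is empty. Next is the long block.

>>> step_arm --series '[[[0,0,-0.02,-0.025,-0.06,0,0.8],[0,0,-0.05,-0.05,-0.12,0,0.8],[0,0,-0.08,-0.08,-0.18,0.02,0.8],[0,0,-0.1,-0.1,-0.24,0.04,0.8],[0,0,-0.13,-0.13,-0.3,0.07,0.8],[0,0,-0.154,-0.155,-0.36,0.1,0.8],[0,0,-0.154,-0.18,-0.42,0.12,0.8],[0,0,-0.154,-0.205,-0.48,0.14,0.8]]]'

```text
time_s: 7.63
eef_pos: [0.5891, 0.1136, 0.3534]
ee_rot: [1.0, -0.025, 0.0, 0.0]
force: [0.9, -0.6, -1.0]
width: 0.0681
```

```bash
python3 - <<'E'
from h import *
st(); plan([[.586,.160,.14]],-92.8)
E
```

```text
t 7.63 grasp [0.5892 0.1136 0.1984] jaw -92.84 zax [ 0.001 -0.    -1.   ] F [ 0.9 -0.6 -1. ] w 0.0681 q [ 0.15 -0.03  1.67 -0.    1.5   1.77]
[-0.0, -0.0, -0.0] [-0.0091, -0.0769, 0.0974] mm 75 deg 0.0
```

>>> step_arm --series '[[[0,0,0,-0.004,-0.03,0.03,0.8],[0,0,0,-0.007,-0.06,0.06,0.8],[0,0,0,-0.009,-0.077,0.09,0.8],[0,0,0,-0.009,-0.077,0.097,0.8],[0,0,0,-0.009,-0.077,0.097,0.8],[0,0,0,-0.009,-0.077,0.097,0.8],[0,0,0,-0.009,-0.077,0.097,0.8],[0,0,0,-0.009,-0.077,0.097,0.8]]]'

```text
time_s: 8.3
eef_pos: [0.587, 0.1577, 0.2965]
ee_rot: [1.0, -0.025, 0.001, -0.0]
force: [-0.2, 0.5, 0.9]
width: 0.0683
```

```bash
python3 - <<'E'
from h import *
st(); snap('wrist','w3')
E
```

```text
t 8.3 grasp [0.5873 0.1578 0.1415] jaw -92.89 zax [ 0.002  0.    -1.   ] F [-0.2  0.5  0.9] w 0.0683 q [ 0.22  0.02  1.72 -0.    1.4   1.84]
```

View pics/w3.png

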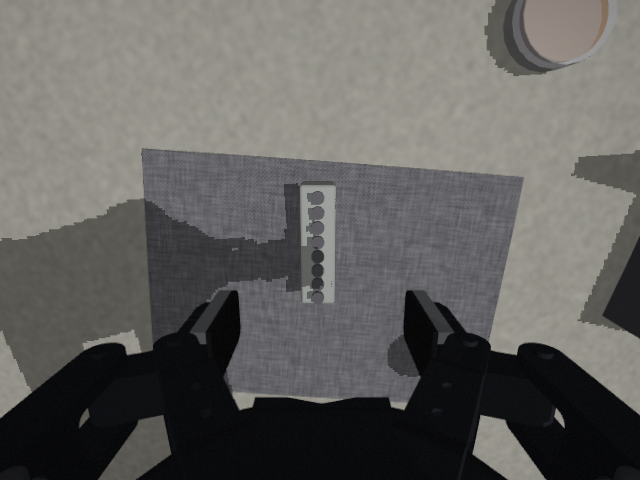

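The wrist view shows the long block with eight tubes, corners (301,186), (335,186), (335,303) and (302,303), between the open fingers. I'll measure it from here.

```bash
python3 - <<'E'
from h import *
c=load('w3'); w=px2w(c,[(301,186),(335,186),(335,303),(302,303)],z=.033); print(w.round(4),w.mean(0))
t=px2w(c,[(317,197),(317,298)],z=.04); print(t,t.mean(0),np.degrees(np.arctan2(*(t[0]-t[1])[[1,0]])))
P=cloud(c); print(P[200:300:10,331].round(3)[:,2])
plan([[.586,.1598,.021]],-92.8)
E
```

```text
[[0.6283 0.1678 0.033 ]
 [0.6272 0.1459 0.033 ]
 [0.5453 0.1492 0.033 ]
 [0.5465 0.1725 0.033 ]] [0.58681677 0.15885992 0.033     ]
[[0.62164971 0.15776991 0.04      ]
 [0.5528484  0.16144871 0.04      ]] [0.58724906 0.15960931 0.04      ] -3.0606812331063145
[0.032 0.034 0.032 0.032 0.032 0.033 0.032 0.032 0.033 0.033]
[-0.0, -0.001, -0.001] [-0.0021, -0.0032, 0.2005] mm 120 deg 0.1
```

>>> step_arm --series '[[[0,0,0,-0.001,-0.0022,0.04,0.7],[0,0,0,-0.001,-0.0022,0.08,0.7],[0,0,0,-0.001,-0.0022,0.12,0.7],[0,0,0,-0.001,-0.0022,0.15,0.65],[0,0,0,-0.001,-0.0022,0.175,0.6],[0,0,0,-0.001,-0.0022,0.19,0.55],[0,0,0,-0.001,-0.0022,0.194,0.5],[0,0,0,-0.001,-0.0022,0.194,0.45]]]'

```text
time_s: 9.02
eef_pos: [0.5863, 0.1596, 0.1788]
ee_rot: [1.0, -0.025, -0.0, 0.0]
force: [0.0, -1.2, 0.9]
width: 0.0384
```

```bash
python3 - <<'E'
from h import *
st()
E
```

```text
t 9.02 grasp [0.5863 0.1596 0.0238] jaw -92.85 zax [-0. -0. -1.] F [ 0.  -1.2  0.9] w 0.0384 q [0.22 0.13 1.81 0.   1.2  1.84]
```

>>> step_arm --series '[[[0,0,0,0,0,0,0.4],[0,0,0,0,0,0,0.3],[0,0,0,0,0,0,0.2],[0,0,0,0,0,0,0.1],[0,0,0,0,0,0,0],[0,0,0,0,0,0,0],[0,0,0,0,0,0,0],[0,0,0,0,0,0,0]]]' --newtons 30

```text
time_s: 9.68
eef_pos: [0.5866, 0.1598, 0.18]
ee_rot: [1.0, -0.025, 0.001, -0.0]
force: [-0.5, 0.3, 6.2]
width: 0.0234
```

```bash
python3 - <<'E'
from h import *
st()
E
```

```text
t 9.68 grasp [0.5868 0.1599 0.025 ] jaw -92.84 zax [ 0.002  0.    -1.   ] F [-0.5  0.3  6.2] w 0.0234 q [ 0.22  0.12  1.81 -0.    1.2   1.84]
```

>>> step_arm --series '[[[0,0,0,0,0,-0.01,0],[0,0,0,0,0,-0.03,0],[0,0,0,0,0,-0.06,0],[0,0,0,0,0,-0.1,0],[0,0,0,0,0,-0.14,0],[0,0,0,0,0,-0.18,0],[0,0,0,0,0,-0.2,0],[0,0,0,0,0,-0.2,0]]]'

```text
time_s: 10.35
eef_pos: [0.5865, 0.1598, 0.3026]
ee_rot: [1.0, -0.025, 0.002, -0.001]
force: [-0.4, -0.4, -0.3]
width: 0.0235
```

```bash
python3 - <<'E'
from h import *
st(); snap('wrist','w4'); snap('side','s4'); crop('s4',170,80,420,280,'s4c',3); 
FL=HINGE-.065*XD; FL[2]=.005; print(FL)
plan([[*FL[:2],.16],[*FL[:2],.03]],-106.5)
E
```

```text
t 10.35 grasp [0.5873 0.16   0.1476] jaw -92.83 zax [ 0.005  0.001 -1.   ] F [-0.4 -0.4 -0.3] w 0.0235 q [0.22 0.02 1.71 0.   1.41 1.84]
[ 0.54511495 -0.17386503  0.005     ]
[-0.0, -0.0, 0.152] [-0.0406, 0.5587, -0.0275] mm 337 deg 13.7
[-0.0, -0.0, 0.152] [-0.0406, 0.5587, 0.1891] mm 355 deg 13.7
```

View pics/w4.png

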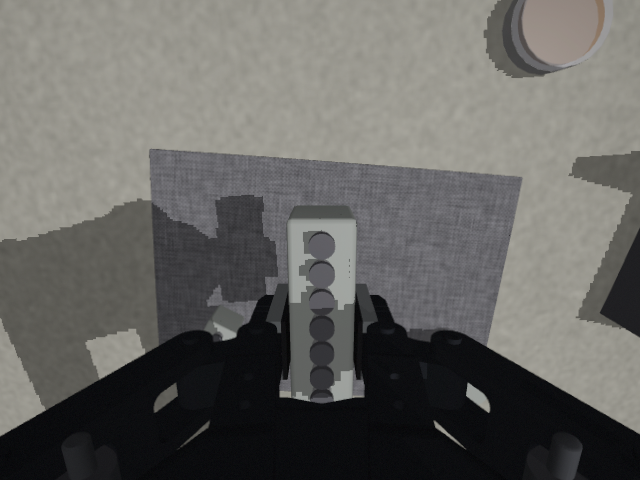

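View pics/s4c.png

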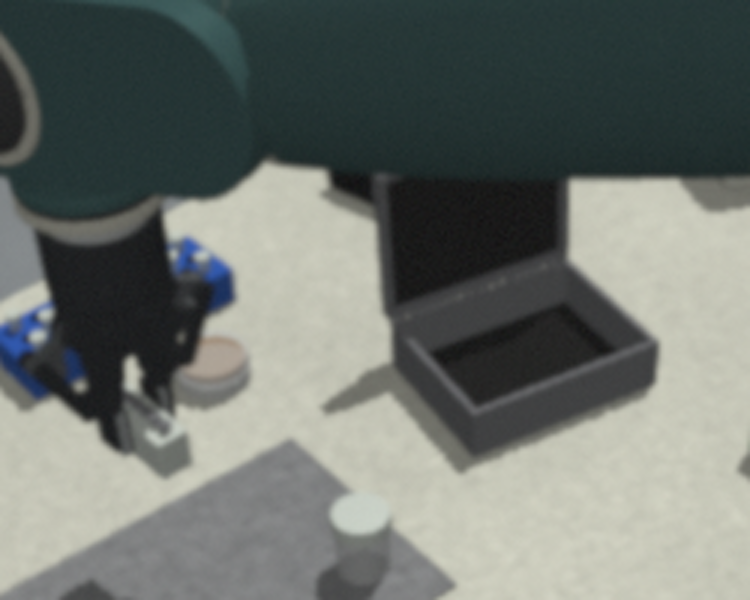

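The side view shows the block held level and clear of the mat. The wrist camera sits on the lid side of the tool, so I'll check its clearance and the block's pitch.

```bash
python3 - <<'E'
from h import *
c=load('w4'); M=np.linalg.inv(c['world_to_cam']); s=manip.state(); r=R.from_quat(s['ee_rot'])
print('cam in tool',r.inv().apply(M[:3,3]-s['eef_pos']), 'look',r.inv().apply(-M[:3,2]))
P=cloud(c); Q=P[222:300:6,347]; print(Q.round(4)); k=np.polyfit(Q[:,0],Q[:,2],1); print('slope',k[0])
Q=P[395,[295,300,345,350]];print(Q.round(4))
w=px2w(c,[(288,218),(356,218)],z=.155); print(w)
E
```

```text
cam in tool [0.06626409 0.0006587  0.02730461] look [-2.58301625e-01 -2.45766915e-04  9.66064289e-01]
[[0.6278 0.1486 0.1554]
 [0.6255 0.1485 0.1538]
 [0.6237 0.1487 0.155 ]
 [0.6214 0.1487 0.1541]
 [0.6194 0.1488 0.1545]
 [0.6174 0.1489 0.155 ]
 [0.6151 0.1489 0.1546]
 [0.6131 0.149  0.1548]
 [0.6107 0.149  0.1542]
 [0.6087 0.1491 0.1547]
 [0.6067 0.1492 0.1554]
 [0.6044 0.1493 0.1553]
 [0.6022 0.1494 0.1554]]
slope -0.02592142630750278
[[0.5609 0.1705 0.1545]
 [0.5606 0.1686 0.1543]
 [0.5603 0.1513 0.1549]
 [0.5597 0.1494 0.1544]]
[[0.63007517 0.16799137 0.155     ]
 [0.62897085 0.1455296  0.155     ]]
```

The camera would sit at about +66 mm, within a few mm of the lid face, if I placed the block this way round. I'll turn the tool a half turn at height, so the camera faces away from the lid.

>>> step_arm --series '[[[0,0,-0.07,-0.003,0.03,-0.003,0],[0,0,-0.145,-0.006,0.07,-0.006,0],[0,0,-0.22,-0.01,0.11,-0.01,0],[0,0,-0.295,-0.014,0.15,-0.015,0],[0,0,-0.37,-0.018,0.2,-0.02,0],[0,0,-0.445,-0.022,0.25,-0.027,0],[0,0,-0.52,-0.026,0.3,-0.027,0],[0,0,-0.595,-0.03,0.35,-0.027,0]]]'

```text
time_s: 11.12
eef_pos: [0.5572, -0.0504, 0.3133]
ee_rot: [0.902, 0.431, -0.001, -0.001]
force: [0.1, 0.9, -0.8]
width: 0.0236
```

```bash
python3 - <<'E'
from h import *
st(); FL=HINGE-.069*XD; print(FL)
plan([[*FL[:2],.165]],16); plan([[*FL[:2],.165]],73.5)
E
```

```text
t 11.12 grasp [ 0.5569 -0.0503  0.1583] jaw -38.94 zax [-0.002  0.    -1.   ] F [ 0.1  0.9 -0.8] w 0.0236 q [-0.14 -0.1   1.8   0.    1.44  0.54]
[ 0.54127967 -0.17272896  0.0445    ]
[-0.001, 0.0, -0.61] [-0.1753, 0.1075, -0.0112] mm 124 deg 54.9
[-0.001, -0.001, -1.249] [-0.1753, 0.1075, -0.0112] mm 124 deg 112.4
```

>>> step_arm --series '[[[0,0,-0.075,-0.03,0.02,-0.002,0],[0,0,-0.15,-0.06,0.037,-0.004,0],[0,0,-0.225,-0.09,0.055,-0.006,0],[0,0,-0.3,-0.12,0.075,-0.008,0],[0,0,-0.375,-0.15,0.093,-0.011,0],[0,0,-0.45,-0.17,0.105,-0.011,0],[0,0,-0.525,-0.1753,0.1075,-0.011,0],[0,0,-0.6,-0.1753,0.1075,-0.011,0]]]'

```text
time_s: 11.78
eef_pos: [0.5407, -0.1724, 0.3194]
ee_rot: [0.609, 0.793, -0.0, -0.001]
force: [0.8, -0.5, -1.3]
width: 0.0231
```

```bash
python3 - <<'E'
from h import *
st(); FL=HINGE-.069*XD; 
plan([[*FL[:2],.15]],73.5)
E
```

```text
t 11.78 grasp [ 0.5403 -0.1723  0.1644] jaw 14.96 zax [-0.003  0.001 -1.   ] F [ 0.8 -0.5 -1.3] w 0.0231 q [-0.35 -0.08  1.78 -0.    1.45 -0.61]
[-0.001, -0.002, -0.65] [-0.0007, 0.0009, 0.024] mm 14 deg 58.5
```

>>> step_arm --series '[[[0,0,-0.075,0,0,0,0],[0,0,-0.15,0,0,0,0],[0,0,-0.23,0,0,0,0],[0,0,-0.31,0,0,0,0],[0,0,-0.39,0,0,0,0],[0,0,-0.47,0,0,0,0],[0,0,-0.55,0,0,0,0],[0,0,-0.63,0,0,0,0]]]'

```text
time_s: 12.45
eef_pos: [0.5409, -0.1713, 0.3194]
ee_rot: [0.16, 0.987, 0.0, -0.001]
force: [0.0, 0.8, -0.4]
width: 0.0232
```

```bash
python3 - <<'E'
from h import *
st(); FL=HINGE-.069*XD; 
plan([[*FL[:2],.10],[*FL[:2],.035]],73.5)
snap('wrist','w5'); snap('top','t5')
E
```

```text
t 12.45 grasp [ 0.5406 -0.1711  0.1644] jaw 71.54 zax [-0.003  0.001 -1.   ] F [ 0.   0.8 -0.4] w 0.0232 q [-0.35 -0.08  1.78  0.    1.45 -1.6 ]
[0.0, -0.002, -0.022] [-0.0016, -0.0021, 0.1074] mm 64 deg 2.0
[0.0, -0.002, -0.022] [-0.0019, -0.0021, 0.2157] mm 129 deg 2.0
```

View pics/w5.png

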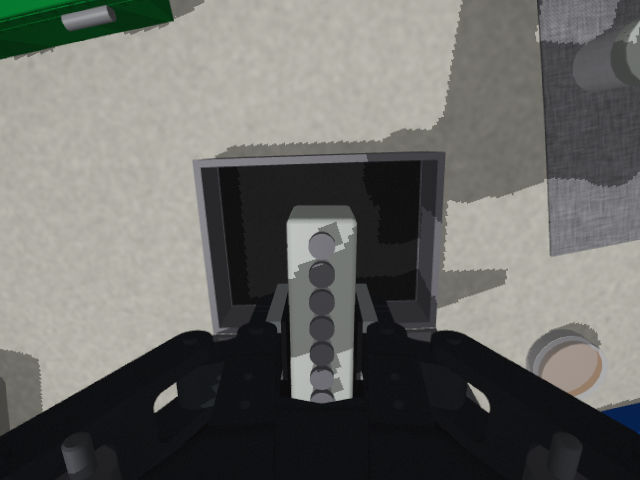

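View pics/t5.png

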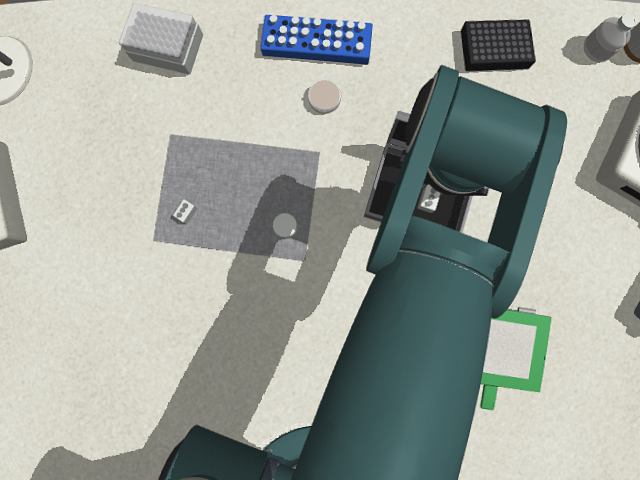

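The wrist view shows the tub rim from (194,160) to (445,152) with the block centred above it at about (321,300). I'll check the rim position, then lower.

```bash
python3 - <<'E'
from h import *
c=load('w5'); w=px2w(c,[(194,160),(445,152)],z=.044)
for q in w: print((q-HINGE)@XD+.065,(q-HINGE)@YD)
E
```

```text
-0.0659300203388403 -0.08322092350808136
-0.06543961022475842 0.08446376654529901
```

>>> step_arm --series '[[[0,0,-0.011,-0.001,-0.001,0.02,0],[0,0,-0.022,-0.002,-0.002,0.05,0],[0,0,-0.022,-0.002,-0.002,0.08,0],[0,0,-0.022,-0.002,-0.002,0.11,0],[0,0,-0.022,-0.002,-0.002,0.14,0],[0,0,-0.022,-0.002,-0.002,0.16,0],[0,0,-0.022,-0.002,-0.002,0.17,0],[0,0,-0.022,-0.002,-0.002,0.17,0]]]'

```text
time_s: 13.22
eef_pos: [0.5415, -0.1728, 0.2176]
ee_rot: [0.147, 0.989, 0.0, -0.001]
force: [-0.1, 0.4, -0.3]
width: 0.0235
```

```bash
python3 - <<'E'
from h import *
st(); FL=HINGE-.069*XD; 
plan([[*FL[:2],.035],[*FL[:2],.027]],73.5)
E
```

```text
t 13.22 grasp [ 0.5411 -0.1726  0.0626] jaw 73.08 zax [-0.002  0.001 -1.   ] F [-0.1  0.4 -0.3] w 0.0235 q [-0.35  0.    1.87 -0.    1.27 -1.63]
[0.0, -0.002, -0.005] [0.0003, -0.0001, 0.0459] mm 28 deg 0.4
[0.0, -0.002, -0.005] [0.0002, -0.0001, 0.0593] mm 36 deg 0.4
```

>>> step_arm --series '[[[0,0,0,0,0,0.015,0],[0,0,0,0,0,0.03,0],[0,0,0,0,0,0.042,0],[0,0,0,0,0,0.048,0],[0,0,0,0,0,0.052,0],[0,0,0,0,0,0.054,0],[0,0,0,0,0,0.055,0],[0,0,0,0,0,0.056,0]]]'

```text
time_s: 13.88
eef_pos: [0.542, -0.1729, 0.1861]
ee_rot: [0.146, 0.989, -0.0, 0.0]
force: [0.9, 0.4, -0.7]
width: 0.0232
```

```bash
python3 - <<'E'
from h import *
st()
E
```

```text
t 13.88 grasp [ 0.5421 -0.1729  0.0311] jaw 73.16 zax [ 0. -0. -1.] F [ 0.9  0.4 -0.7] w 0.0232 q [-0.35  0.04  1.89  0.    1.21 -1.63]
```

>>> step_arm --series '[[[0,0,0,0,0,0.001,0],[0,0,0,0,0,0.002,0],[0,0,0,0,0,0.003,0],[0,0,0,0,0,0.004,0],[0,0,0,0,0,0.005,0],[0,0,0,0,0,0.006,0],[0,0,0,0,0,0.006,0],[0,0,0,0,0,0.006,0]]]'

```text
time_s: 14.55
eef_pos: [0.5419, -0.1729, 0.1822]
ee_rot: [0.146, 0.989, 0.0, -0.0]
force: [-0.4, 0.7, -0.5]
width: 0.0238
```

```bash
python3 - <<'E'
from h import *
st()
E
```

```text
t 14.55 grasp [ 0.5419 -0.1729  0.0272] jaw 73.17 zax [-0.  0. -1.] F [-0.4  0.7 -0.5] w 0.0238 q [-0.35  0.04  1.9   0.    1.2  -1.63]
```

Still no contact, so I'll keep easing down until the force rises.

>>> step_arm --series '[[[0,0,0,0,0,0.0005,0],[0,0,0,0,0,0.001,0],[0,0,0,0,0,0.0015,0],[0,0,0,0,0,0.002,0],[0,0,0,0,0,0.0025,0],[0,0,0,0,0,0.003,0],[0,0,0,0,0,0.003,0],[0,0,0,0,0,0.003,0]]]'

```text
time_s: 15.22
eef_pos: [0.542, -0.1729, 0.182]
ee_rot: [0.146, 0.989, -0.0, 0.0]
force: [-11.6, 3.7, 20.0]
width: 0.0234
```

```bash
python3 - <<'E'
from h import *
st()
E
```

```text
t 15.22 grasp [ 0.542  -0.1729  0.027 ] jaw 73.17 zax [ 0. -0. -1.] F [-11.6   3.7  20. ] w 0.0234 q [-0.35  0.04  1.9  -0.    1.2  -1.63]
```

Contact at 20 N with the grasp point at 27 mm, as expected. I'll back off slightly, release, and rise.

>>> step_arm --series '[[[0,0,0,0,0,-0.001,0],[0,0,0,0,0,-0.002,0],[0,0,0,0,0,-0.002,0.1],[0,0,0,0,0,-0.002,0.25],[0,0,0,0,0,-0.002,0.4],[0,0,0,0,0,-0.002,0.5],[0,0,0,0,0,-0.002,0.55],[0,0,0,0,0,-0.002,0.55]]]'

```text
time_s: 15.88
eef_pos: [0.5419, -0.1729, 0.1815]
ee_rot: [0.146, 0.989, 0.0, -0.0]
force: [-0.1, -0.1, -0.1]
width: 0.0465
```

>>> step_arm --series '[[[0,0,0,0,0,-0.01,0.55],[0,0,0,0,0,-0.03,0.55],[0,0,0,0,0,-0.06,0.55],[0,0,0,0,0,-0.1,0.55],[0,0,0,0,0,-0.15,0.55],[0,0,0,0,0,-0.21,0.55],[0,0,0,0,0,-0.27,0.55],[0,0,0,0,0,-0.33,0.55]]]'

```text
time_s: 16.55
eef_pos: [0.5413, -0.1727, 0.3828]
ee_rot: [0.146, 0.989, -0.0, 0.0]
force: [0.7, -0.6, -0.0]
width: 0.047
```

```bash
python3 - <<'E'
from h import *
st(); snap('wrist','w6'); snap('side','s6'); crop('s6',270,80,420,240,'s6c',4)
E
```

```text
t 16.55 grasp [ 0.5415 -0.1727  0.2278] jaw 73.16 zax [ 0.001 -0.    -1.   ] F [ 0.7 -0.6 -0. ] w 0.047 q [-0.35 -0.11  1.7  -0.    1.55 -1.63]
```

View pics/w6.png

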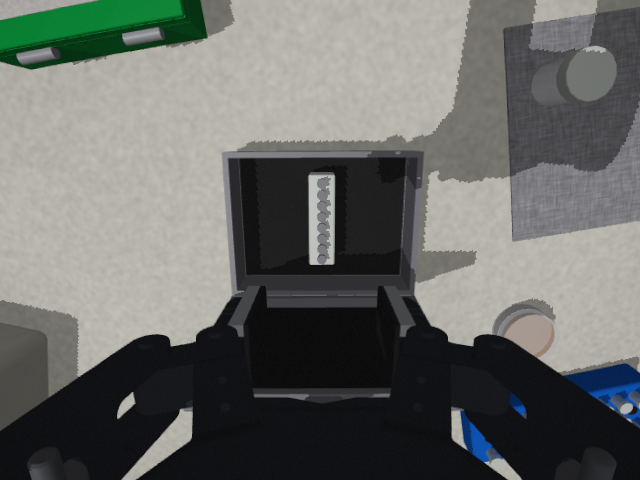

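View pics/s6c.png

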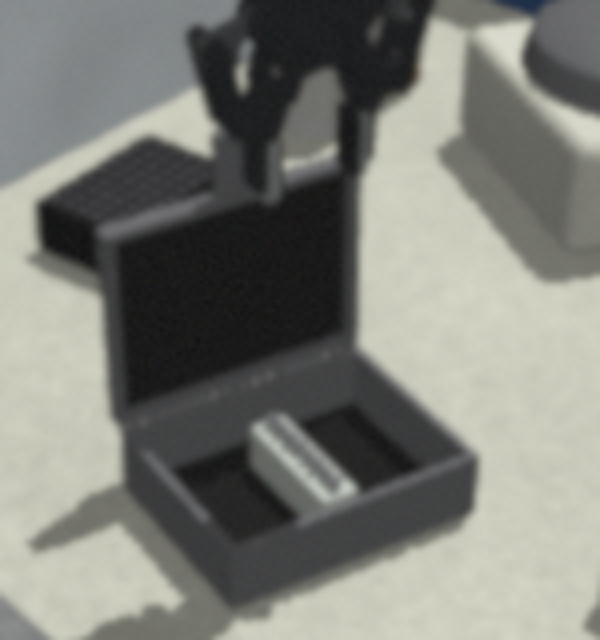

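The block lies flat inside the tub at (322,218) in the wrist view, upright and clear of the walls. The lid still stands. Now I'll go to the tab again from above.

```bash
python3 - <<'E'
from h import *
g=np.array([.6251,-.1969,.2051])
plan([g+[0,0,.08],g],73.4)
E
```

```text
[-0.0, 0.006, -0.003] [-0.1452, 0.0018, -0.086] mm 101 deg 0.6
[-0.0, 0.006, -0.003] [-0.1439, 0.0018, 0.0474] mm 91 deg 0.6
```

>>> step_arm --series '[[[0,0,0,0,0,-0.04,0.7],[0,0,0,0,0,-0.086,0.7],[0,0,0,-0.04,0.001,-0.086,0.7],[0,0,0,-0.09,0.002,-0.086,0.7],[0,0,0,-0.13,0.002,-0.086,0.7],[0,0,0,-0.145,0.002,-0.086,0.7],[0,0,0,-0.145,0.002,-0.086,0.7],[0,0,0,-0.145,0.002,-0.08,0.7]]]'

```text
time_s: 17.32
eef_pos: [0.6253, -0.1968, 0.4282]
ee_rot: [0.146, 0.989, -0.0, 0.0]
force: [0.5, -0.4, 0.8]
width: 0.0596
```

```bash
python3 - <<'E'
from h import *
st(); snap('wrist','w7')
g=np.array([.6251,-.1969,.2051])
plan([g],73.4)
E
```

```text
t 17.32 grasp [ 0.6253 -0.1969  0.2732] jaw 73.17 zax [ 0. -0. -1.] F [ 0.5 -0.4  0.8] w 0.0596 q [-0.34  0.07  1.45 -0.    1.62 -1.62]
[0.0, -0.0, -0.003] [-0.0005, -0.0002, 0.1118] mm 67 deg 0.2
```

View pics/w7.png

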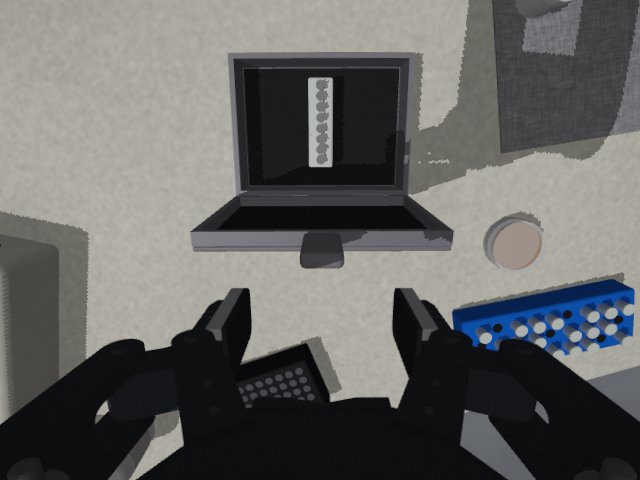

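The tab at (322,250) is centred between the fingers (248 and 395). I'll descend and grip.

>>> step_arm --series '[[[0,0,0,0,0,0.02,0.7],[0,0,0,0,0,0.05,0.65],[0,0,0,0,0,0.08,0.6],[0,0,0,0,0,0.1,0.55],[0,0,0,0,0,0.11,0.5],[0,0,0,0,0,0.112,0.4],[0,0,0,0,0,0.112,0.35],[0,0,0,0,0,0.112,0.3]]]' --newtons 25

```text
time_s: 18.03
eef_pos: [0.6255, -0.1969, 0.3615]
ee_rot: [0.146, 0.989, -0.0, 0.001]
force: [0.3, -0.2, 0.3]
width: 0.0255
```

>>> step_arm --series '[[[0,0,0,0,0,0,0.2],[0,0,0,0,0,0,0],[0,0,0,0,0,0,0],[0,0,0,0,0,0,0],[0,0,0,0,0,0,0],[0,0,0,0,0,0,0],[0,0,0,0,0,0,0],[0,0,0,0,0,0,0]]]' --newtons 25

```text
time_s: 18.7
eef_pos: [0.6256, -0.1969, 0.3616]
ee_rot: [0.146, 0.989, -0.0, 0.001]
force: [-0.3, 0.5, 5.7]
width: 0.0235
```

```bash
python3 - <<'E'
from h import *
st(); s=manip.state(); r0=R.from_quat(s['ee_rot'])
A=1.64
for i in range(4):
    print()
    a0=A-i*.41
    for k in range(1,9):
        a=a0-.41*k/8; print(round(a,3),(r0.inv().apply(tabpos(a)-tabpos(a0))/.6).round(4).tolist())
E
```

```text
t 18.7 grasp [ 0.6259 -0.197   0.2066] jaw 73.17 zax [ 0.002 -0.001 -1.   ] F [-0.3  0.5  5.7] w 0.0235 q [-0.34  0.09  1.54  0.    1.51 -1.62]

1.589 [0.0136, -0.0001, -0.001]
1.537 [0.0273, -0.0002, -0.0014]
1.486 [0.041, -0.0002, -0.001]
1.435 [0.0546, -0.0003, 0.0]
1.384 [0.0682, -0.0004, 0.0018]
1.333 [0.0816, -0.0005, 0.0042]
1.281 [0.0949, -0.0005, 0.0073]
1.23 [0.108, -0.0006, 0.0112]

1.179 [0.0129, -0.0001, 0.0045]
1.127 [0.0256, -0.0001, 0.0096]
1.076 [0.038, -0.0002, 0.0154]
1.025 [0.0501, -0.0003, 0.0218]
0.974 [0.0618, -0.0004, 0.0288]
0.922 [0.0732, -0.0004, 0.0364]
0.871 [0.0841, -0.0005, 0.0446]
0.82 [0.0946, -0.0005, 0.0533]

0.769 [0.0101, -0.0001, 0.0093]
0.717 [0.0196, -0.0001, 0.019]
0.666 [0.0287, -0.0002, 0.0292]
0.615 [0.0372, -0.0002, 0.0399]
0.564 [0.0452, -0.0003, 0.051]
0.512 [0.0526, -0.0003, 0.0625]
0.461 [0.0594, -0.0003, 0.0744]
0.41 [0.0656, -0.0004, 0.0866]

0.359 [0.0055, -0.0, 0.0125]
0.307 [0.0104, -0.0001, 0.0253]
0.256 [0.0147, -0.0001, 0.0383]
0.205 [0.0182, -0.0001, 0.0515]
0.154 [0.0211, -0.0001, 0.0648]
0.102 [0.0233, -0.0001, 0.0783]
0.051 [0.0248, -0.0001, 0.0919]
-0.0 [0.0256, -0.0001, 0.1056]
```

>>> step_arm --series '[[[0,0,0,0.014,0,-0.001,0],[0,0,0,0.027,0,-0.001,0],[0,0,0,0.041,0,-0.001,0],[0,0,0,0.055,0,0,0],[0,0,0,0.068,0,0.002,0],[0,0,0,0.082,0,0.004,0],[0,0,0,0.095,0,0.007,0],[0,0,0,0.108,0,0.011,0]]]'

```text
time_s: 19.37
eef_pos: [0.5627, -0.178, 0.3541]
ee_rot: [0.146, 0.989, -0.0, 0.0]
force: [1.1, -2.7, 6.3]
width: 0.0234
```

>>> step_arm --series '[[[0,0,0,0.013,0,0.0045,0],[0,0,0,0.0255,0,0.0095,0],[0,0,0,0.038,0,0.0155,0],[0,0,0,0.05,0,0.022,0],[0,0,0,0.062,0,0.029,0],[0,0,0,0.073,0,0.0365,0],[0,0,0,0.084,0,0.0445,0],[0,0,0,0.0945,0,0.0535,0]]]'

```text
time_s: 20.03
eef_pos: [0.5084, -0.1617, 0.3216]
ee_rot: [0.146, 0.989, -0.0, -0.0]
force: [-2.2, -3.4, 5.6]
width: 0.0234
```

```bash
python3 - <<'E'
from h import *
st(); print(tabpos(.82))
E
```

```text
t 20.03 grasp [ 0.5083 -0.1617  0.1666] jaw 73.16 zax [-0. -0. -1.] F [-2.2 -3.4  5.6] w 0.0234 q [-0.36 -0.16  1.85 -0.    1.45 -1.63]
[ 0.50628307 -0.1623625   0.16489444]
```

>>> step_arm --series '[[[0,0,0,0.01,0,0.0095,0],[0,0,0,0.0195,0,0.019,0],[0,0,0,0.0285,0,0.029,0],[0,0,0,0.037,0,0.04,0],[0,0,0,0.045,0,0.051,0],[0,0,0,0.0525,0,0.0625,0],[0,0,0,0.0595,0,0.0745,0],[0,0,0,0.0655,0,0.0865,0]]]'

```text
time_s: 20.7
eef_pos: [0.4708, -0.1503, 0.269]
ee_rot: [0.146, 0.989, -0.0, -0.0]
force: [-3.0, -5.2, 2.8]
width: 0.0236
```

>>> step_arm --series '[[[0,0,0,0.0055,0,0.0125,0],[0,0,0,0.0105,0,0.025,0],[0,0,0,0.0145,0,0.0385,0],[0,0,0,0.018,0,0.0515,0],[0,0,0,0.021,0,0.065,0],[0,0,0,0.0235,0,0.078,0],[0,0,0,0.0245,0,0.086,0],[0,0,0,0.025,0,0.093,0]]]'

```text
time_s: 21.37
eef_pos: [0.4565, -0.146, 0.2129]
ee_rot: [0.146, 0.989, -0.0, -0.001]
force: [-3.3, -6.3, 1.3]
width: 0.0233
```

```bash
python3 - <<'E'
from h import *
st(); print(tabpos(.05),tabpos(0)); plan([tabpos(0)],73.2)
E
```

```text
t 21.37 grasp [ 0.4563 -0.1461  0.0579] jaw 73.16 zax [-0.002 -0.    -1.   ] F [-3.3 -6.3  1.3] w 0.0233 q [-0.36 -0.2   2.07 -0.    1.28 -1.64]
[ 0.4544584  -0.14701133  0.05749042] [ 0.45402707 -0.14688357  0.0495    ]
[-0.001, -0.001, -0.0] [0.0035, -0.0026, 0.0141] mm 9 deg 0.1
```

>>> step_arm --series '[[[0,0,0,0.0005,-0.001,0.003,0],[0,0,0,0.001,-0.001,0.006,0],[0,0,0,0.001,-0.001,0.009,0],[0,0,0,0.001,-0.001,0.012,0],[0,0,0,0.001,-0.001,0.0135,0],[0,0,0,0.001,-0.001,0.0145,0],[0,0,0,0.001,-0.001,0.0155,0],[0,0,0,0.001,-0.001,0.0155,0]]]'

```text
time_s: 22.03
eef_pos: [0.4566, -0.1463, 0.2069]
ee_rot: [0.146, 0.989, 0.0, 0.0]
force: [-16.8, 5.1, 32.4]
width: 0.0236
```

```bash
python3 - <<'E'
from h import *
st()
E
```

```text
t 22.03 grasp [ 0.4567 -0.1463  0.0519] jaw 73.18 zax [ 0.  0. -1.] F [-16.8   5.1  32.4] w 0.0236 q [-0.36 -0.19  2.07  0.    1.26 -1.64]
```

A hard stop at 32 N with the tab at about 51 mm agrees with a closed lid. I'll relax, release, rise and check.

>>> step_arm --series '[[[0,0,0,0,0,-0.001,0],[0,0,0,0,0,-0.002,0],[0,0,0,0,0,-0.002,0.2],[0,0,0,0,0,-0.002,0.4],[0,0,0,0,0,-0.002,0.6],[0,0,0,0,0,-0.002,0.7],[0,0,0,0,0,-0.002,0.7],[0,0,0,0,0,-0.002,0.7]]]'

```text
time_s: 22.7
eef_pos: [0.4564, -0.1463, 0.2057]
ee_rot: [0.146, 0.989, 0.0, -0.0]
force: [-0.6, -0.0, 0.1]
width: 0.0597
```

>>> step_arm --series '[[[0,0,0,0,0,-0.02,0.7],[0,0,0,0,0,-0.06,0.7],[0,0,0,0,0,-0.11,0.7],[0,0,0,0,0,-0.16,0.7],[0,0,0,0,0,-0.2,0.7],[0,0,0,0.02,0,-0.24,0.7],[0,0,0,0.04,0,-0.25,0.7],[0,0,0,0.05,0,-0.25,0.7]]]'

```text
time_s: 23.37
eef_pos: [0.427, -0.1375, 0.359]
ee_rot: [0.146, 0.989, -0.0, 0.002]
force: [-0.3, -0.4, 0.3]
width: 0.0598
```

```bash
python3 - <<'E'
from h import *
st(); snap('wrist','w8'); snap('side','s8'); snap('top','t8'); crop('s8',270,110,420,240,'s8c',5)
E
```

```text
t 23.37 grasp [ 0.4276 -0.1377  0.204 ] jaw 73.16 zax [ 0.004 -0.001 -1.   ] F [-0.3 -0.4  0.3] w 0.0598 q [-0.37 -0.38  1.97 -0.    1.56 -1.65]
```

View pics/s8c.png

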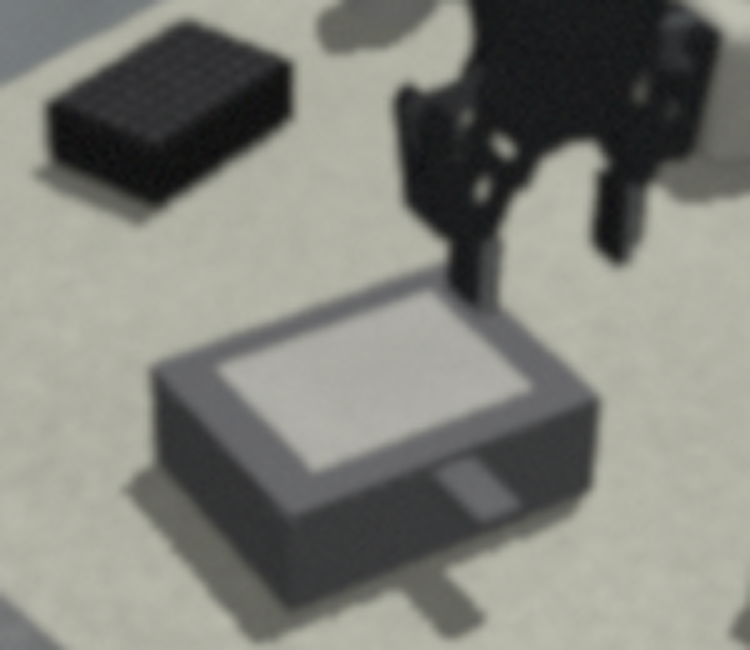

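View pics/t8.png

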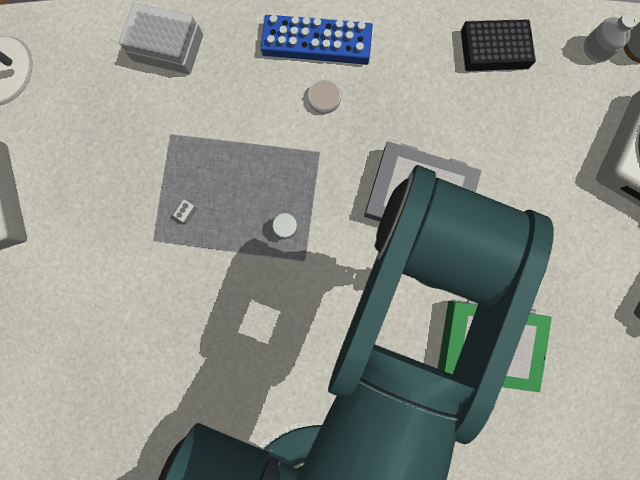

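View pics/w8.png

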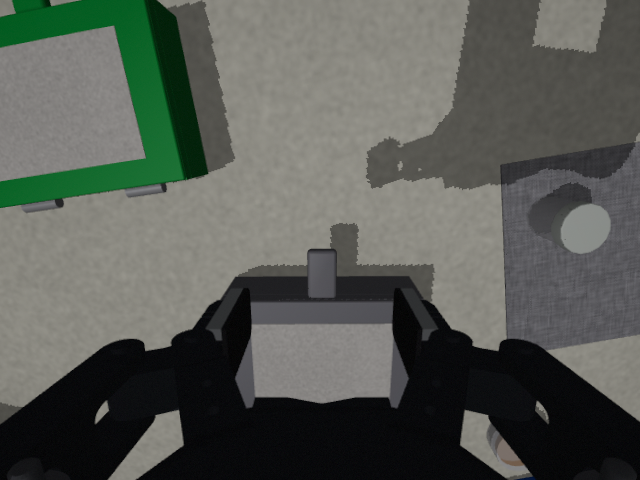

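```bash
python3 - <<'E'
from h import *
def fit(X):
    X=X.reshape(-1,3); X=X[np.isfinite(X).all(1)]; ce=np.median(X,0); X=X[abs(X[:,2]-ce[2])<.02]
    A=np.c_[(X-HINGE)@XD,(X-HINGE)@YD,np.ones(len(X))]; k=np.linalg.lstsq(A,X[:,2],rcond=None)[0]; print('slope x,y',k[:2].round(4),'z at hinge-65',(k[2]-.065*k[0]).round(4),len(X))
P=cloud(load('w8')); fit(P[330:395,262:385]); print('tab z',np.nanmedian(P[258:290,315:330,2]), 'table',np.nanmedian(P[200:220,260:300,2]))
S=cloud(load('s8')); c=load('s8')
m=np.zeros((480,640),np.uint8); q=(np.array([[225,370],[420,295],[520,385],[315,465]])/5+[270,110]).astype(int); cv2.fillConvexPoly(m,q,1); fit(S[m>0])
c0=load('side0'); S0=cloud(c0); m=cv2.fillConvexPoly(np.zeros((480,640),np.uint8),np.array([[318,184],[352,171],[372,185],[334,198]]),1); fit(S0[m>0])
plan([tabpos(0)+[0,0,.06],tabpos(0)+[0,0,.03]],73.2)
E
```

```text
slope x,y [-0.0035 -0.001 ] z at hinge-65 0.058 7951
tab z 0.053419298796656134 table -0.0009324195491791365
slope x,y [-0.0027 -0.0029] z at hinge-65 0.0596 1094
slope x,y [-0.1112 -0.0021] z at hinge-65 0.067 790
[0.0, -0.0, -0.0] [-0.0467, -0.002, 0.1518] mm 95 deg 0.0
[0.0, -0.0, -0.0] [-0.0467, -0.002, 0.2018] mm 124 deg 0.0
```

The lid reads flat: slope 0.003 rad and top at 58–59.6 mm, against 0.11 rad at the start. One light press with shut fingertips on the tab will make sure it is fully down.

>>> step_arm --series '[[[0,0,0,-0.02,-0.001,0,0],[0,0,0,-0.047,-0.002,0.02,0],[0,0,0,-0.047,-0.002,0.05,0],[0,0,0,-0.047,-0.002,0.1,0],[0,0,0,-0.047,-0.002,0.15,0],[0,0,0,-0.047,-0.002,0.18,0],[0,0,0,-0.047,-0.002,0.2,0],[0,0,0,-0.047,-0.002,0.204,0]]]'

```text
time_s: 24.18
eef_pos: [0.4541, -0.1469, 0.2307]
ee_rot: [0.146, 0.989, 0.0, -0.002]
force: [-0.5, -0.6, 0.3]
width: -0.0
```

>>> step_arm --series '[[[0,0,0,0,0,0.002,0],[0,0,0,0,0,0.004,0],[0,0,0,0,0,0.006,0],[0,0,0,0,0,0.007,0],[0,0,0,0,0,0.008,0],[0,0,0,0,0,0.009,0],[0,0,0,0,0,0.009,0],[0,0,0,0,0,0.009,0]]]'

```text
time_s: 24.85
eef_pos: [0.4544, -0.147, 0.2283]
ee_rot: [0.146, 0.989, -0.0, 0.0]
force: [-1.0, -0.4, -0.5]
width: 0.0003
```

```bash
python3 - <<'E'
from h import *
st()
E
```

```text
t 24.85 grasp [ 0.4544 -0.147   0.0733] jaw 73.16 zax [ 0. -0. -1.] F [-1.  -0.4 -0.5] w 0.0003 q [-0.37 -0.22  2.06 -0.    1.3  -1.64]
```

>>> step_arm --series '[[[0,0,0,0,0,0.0005,0],[0,0,0,0,0,0.001,0],[0,0,0,0,0,0.0015,0],[0,0,0,0,0,0.002,0],[0,0,0,0,0,0.0025,0],[0,0,0,0,0,0.003,0],[0,0,0,0,0,0.003,0],[0,0,0,0,0,0.003,0]]]'

```text
time_s: 25.52
eef_pos: [0.4545, -0.1471, 0.2276]
ee_rot: [0.146, 0.989, -0.0, 0.0]
force: [-8.3, 2.4, 17.4]
width: -0.0002
```

```bash
python3 - <<'E'
from h import *
st()
E
```

```text
t 25.52 grasp [ 0.4545 -0.1471  0.0726] jaw 73.17 zax [ 0. -0. -1.] F [-8.3  2.4 17.4] w -0.0002 q [-0.37 -0.22  2.06 -0.    1.3  -1.64]
```

Stopped hard at 17 N with the fingertip at 54.6 mm, where the tab top of a closed lid should be (55 mm). I'll withdraw and move clear.

>>> step_arm --series '[[[0,0,0,0,0,-0.01,0],[0,0,0,0,0,-0.04,0],[0,0,0,0,0,-0.09,0],[0,0,0,0,0,-0.14,0],[0,0,0,0,0,-0.19,0],[0,0,0,0,0.05,-0.24,0],[0,0,0,0,0.11,-0.27,0],[0,0,0,0,0.17,-0.27,0]]]'

```text
time_s: 26.18
eef_pos: [0.4841, -0.0486, 0.3933]
ee_rot: [0.147, 0.989, -0.0, 0.003]
force: [0.2, -0.3, 0.6]
width: 0.0002
```

>>> step_arm --series '[[[0,0,0,0,0.06,0,0],[0,0,0,0,0.12,0,0],[0,0,0,0,0.18,0,0],[0,0,0,0,0.22,0,0],[0,0,0,0,0.24,0,0],[0,0,0,0,0.24,0,0],[0,0,0,0,0.24,0,0],[0,0,0,0,0.24,0,0]]]'

```text
time_s: 26.85
eef_pos: [0.5255, 0.0875, 0.3883]
ee_rot: [0.147, 0.989, -0.0, -0.0]
force: [0.1, 0.5, 1.2]
width: -0.0002
```

```bash
python3 - <<'E'
from h import *
st(); snap('top','t9'); snap('side','s9')
E
```

```text
t 26.85 grasp [0.5255 0.0875 0.2333] jaw 73.13 zax [-0. -0. -1.] F [0.1 0.5 1.2] w -0.0002 q [ 0.12 -0.19  1.77 -0.    1.57 -1.16]
```

View pics/t9.png

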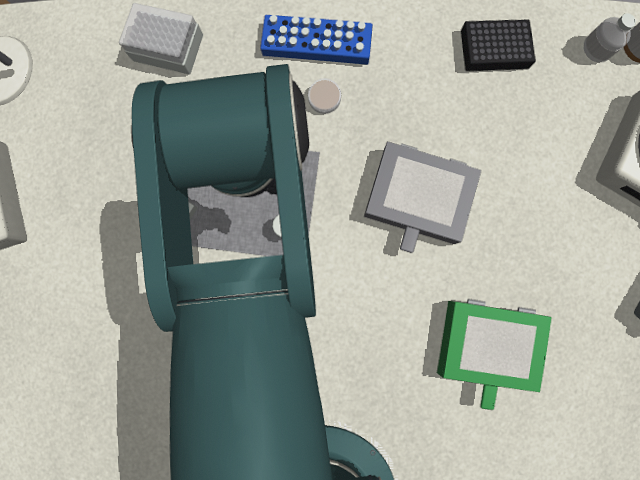

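View pics/s9.png

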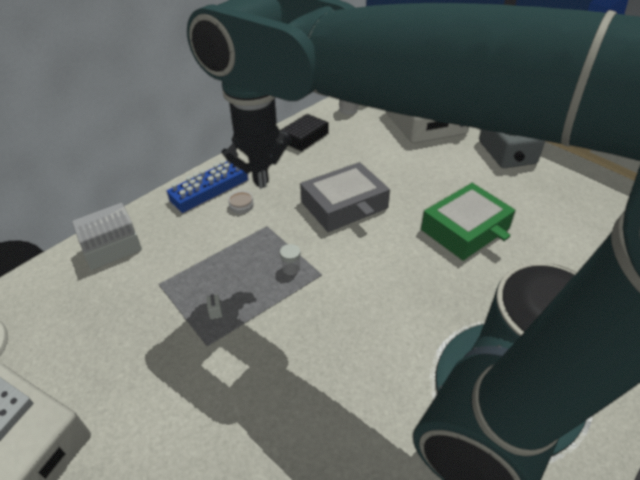

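The grey case is shut at (423,192) in the top view. The short block and the jar are still on the mat, and the arm touches nothing. One last lid measurement, then I'll hand in.

```bash
python3 - <<'E'
from h import *
P=cloud(load('t9')); m=cv2.fillConvexPoly(np.zeros((480,640),np.uint8),np.array([[391,146],[477,172],[461,234],[372,208]]),1)
X=P[m>0]; X=X[np.isfinite(X).all(1)]; ce=X.mean(0); n=np.linalg.svd(X-ce,full_matrices=False)[2][2]; print(ce,np.arccos(abs(n[2])), n@XD)
manip.hand_in(); st()
E
```

```text
[ 0.54655042 -0.17474626  0.05883965] 0.0006205668538731412 0.0006192342876096574
the job is handed in; nothing more can be done
the job is handed in; nothing more can be done
```

The job is done and handed in at about 27 s. I opened the grey case by its tab to about 1.64 rad and let go, and the lid stood by itself. I set the eight-tube block down flat near the middle of the tub, pressing lightly at first contact before I released it. Then I swung the lid shut by the tab and pressed it once more with closed fingertips.

**Last checks:**
- **Lid:** its tilt was 0.0006 rad and its top at 58.8 mm, against 58.5 mm for a closed lid. It started at about 0.11 rad.
- **Block:** after release it was seen lying flat inside the tub, clear of the walls.
- **Scene:** the robot touches nothing, and the short block and jar are still on the mat.
- **Forces:** the largest seen were about 37 N total at the wrist (32 N of it vertical) when the lid met its stop, and about 26 N sideways on first gripping the tab, which I then eased out. Force was only read at the end of each move.

No check failed. The depth readings of the lid at different points disagreed by up to about 2 mm, which is within the stated calibration.

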